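# Roll down the edge band on a bowed panel on a rolling trolley

## Task

Take the pressure roller by its handle and roll down the new edge band on the panel's bowed front edge in one unbroken pass: start at the left end (as seen from the robot) for about a second, go to the crest in the middle and stay pressing there for seven seconds, go on to the right end for about a second, then come off. Push with about 5 N all the way (never over 8 N, nor under 2 N between the ends) although the sprung panel yields and its trolley runs off sideways under the push; touch panel and trolley only with the roller and keep the trolley off its end stops. Stand the roller back upright in the middle of its round mat and let go, with the can and the two coils left alone.

Things in the scene. Friction and masses are not known exactly. Their poses are not given: they have to be found in the camera images.
- stand: Fixed dark steel base with a cross rail, 130 mm deep, 520 mm wide, up to 34 mm tall, carrying trolley and panel. Origin: centre of its underside, on the table. x points squarely away from the robot, y to the left along the rail; its yaw (up to 0.15 rad either way) and place vary.
- trolley (a joint): Place of the trolley on the cross rail, m, along the base's y (left positive); 0 = middle, stops at -0.16 and 0.16, starts within 0.05 of 0. It rolls freely, no spring: rolling mass with the panel 6 kg nominal (hidden: 4.6 to 8.0), drag 12 N s/m, stiction 0.03 N. The push on the bowed edge points to the arc's centre, so off the crest it drives the trolley away to the other side. Top 60 mm high.
- panel (a joint): How far, m, the panel is pushed in on its sprung slide along the base's x: 0 = out, at rest; 0.08 = stop. 125 N/m, no preload, damping 6 N s/m, moving mass 1.3 kg nominal. 2 N = 0.016, 5 N = 0.040, 8 N = 0.064: this reading is the push that is judged.
- panel_edge (a point): Crest of the panel's bowed, half-round front edge: its middle, at half thickness, 84 mm above the table. Moves with panel and trolley; axes as the base's. With panel out and trolley at 0 it lies 120 mm before the base's origin (x = -0.12, y = 0). The edge is an arc of 400 mm radius, y from -0.11 to 0.11, its centre 400 mm behind the crest. Pressing at the crest: within 20 mm of it sideways.
- panel_left (a point): On the front edge at y = +75 mm of panel_edge's axes (7 mm back from the crest). Left end = roller's middle at y from 60 to 100 mm. The panel is pale wood, 18 mm thick (75 to 93 mm above the table), 220 mm wide, 230 mm deep; low clamps (117 mm high) at the back only. Under it a plate (61 mm high) starts 75 mm behind the crest, the trolley (45 mm high, rails to 60) 50 mm behind it.
- panel_right (a point): The same at the right end, y = -75 mm; right end = roller's middle at y from -100 to -60 mm. Come off the edge here.
- tool: The pressure roller, standing upright: a black rubber wheel 44 mm across and 40 mm tall at the bottom, turning freely about the upright handle's axis, and above it a square wooden handle 28 x 28 mm from 48 to 138 mm up (a short steel button to 142 mm). Origin: centre of the wheel's underside; z along the handle; x and y square to the handle's faces. Mass 0.33 kg. Starts standing on the rest mat.
- roller_mid (a point): Middle of the wheel of the pressure roller, on its axis, 20 mm above the tool's underside: the wheel's rolling face is 22 mm from here. Bring it to the panel's half thickness (84 mm above the table) to roll.
- tool_grip (a point): Point on the handle's axis 100 mm above the tool's underside, a good place to grip.
- rest_mat: Fixed round black rubber mat, 100 mm across and 6 mm thick, flat on the table to the left or the right of the stand, on which the roller starts and must stand again. Origin: centre of its underside.
- glue_can: Bystander: can 72 mm across, 100 mm tall, standing on the side of the stand where the mat is not. Origin: centre of its underside.
- band_coil: Bystander: flat ring-shaped coil of pale wood edge band lying on the table, 90 mm across, 23 mm tall, to the left of the stand. Origin: centre of its underside.
- band_coil2: Bystander: the same in white, 80 mm across, 23 mm tall, to the right of the stand.

How it is judged (in metres and radians):
On the way, in this order (a step that is already met when the one before it is completed fails the run):
1. the roller is lifted off its mat (height (world z) of tool above 0.03 m), for 0.2 s.
2. the roller presses the panel's left end with 2 to 8 N for half a second (value of joint panel between 0.016 and 0.064 m and x of roller_mid in the frame of panel_edge above -0.05 m and z of roller_mid in the frame of panel_edge below 0.03 m and y of roller_mid in the frame of panel_edge above 0.055 m), for 0.5 s.
3. the roller presses at the crest (within 25 mm) with 2 to 8 N for six seconds (value of joint panel between 0.016 and 0.064 m and x of roller_mid in the frame of panel_edge above -0.05 m and z of roller_mid in the frame of panel_edge below 0.03 m and y of roller_mid in the frame of panel_edge between -0.025 and 0.025 m), for 6 s.
4. the roller presses the panel's right end with 2 to 8 N for half a second (value of joint panel between 0.016 and 0.064 m and x of roller_mid in the frame of panel_edge above -0.05 m and z of roller_mid in the frame of panel_edge below 0.03 m and y of roller_mid in the frame of panel_edge below -0.055 m), for 0.5 s.
At the end, for the whole second after the job is handed in: The panel is out (within 8 mm), its trolley clear of the end stops, and the roller stands upright (0.1 rad) and still on the rest mat, its axis within 30 mm of the mat's centre (value of joint panel below 0.008 m and value of joint trolley between -0.155 and 0.155 m and horizontal distance between tool and rest_mat below 0.03 m and height (world z) of tool between 0.002 and 0.01 m and angle between tool's own z axis and vertical below 0.1 rad and linear speed of tool below 0.02 m/s); the robot touches nothing.
It fails at once if panel pushed with more than 8 N (slide beyond 66 mm) or slammed (contact over 20 N) (value of joint panel above 0.066 m or contact force between tool and stand above 20 N).
It fails at once if push below about 2 N or contact lost between the ends (roller at the edge, slide under 14 mm) (value of joint panel below 0.014 m and y of roller_mid in the frame of panel_edge between -0.05 and 0.05 m and x of roller_mid in the frame of panel_edge above -0.045 m and z of roller_mid in the frame of panel_edge below 0.03 m).
It fails at once if the trolley runs against an end stop (value of joint trolley above 0.155 m or value of joint trolley below -0.155 m).
It fails at once if the gripper or arm touches the panel, trolley or base (contact force between any of the fingers, the arm and stand above 1 N).
It fails at once if the can or a coil is disturbed (distance of any of glue_can, band_coil, band_coil2 from where it was at the start of the episode above 0.03 m).
It also fails if it takes over 72 s, if anything falls off the work surface, if the arm or the gripper's body presses on something with over 40 N, if the wrist force passes 120 N, or if a joint passes its speed limit or range.

## Robot

A 6-joint arm with a two-finger parallel gripper is mounted at the origin on the work surface. World frame = base frame: x ahead of the robot, y to its left, z up, the work surface at z = 0. Lengths are in mm, angles in rad, forces in N, time in s.
With the tool pointing down it reaches from about 325 to 850 mm from the base axis. Payload 15.5 kg.
Tool frame: the origin (TCP) lies on the centre line of the jaws, within the pads' length; the fingertips stand 22 mm ahead of it and the grasp point (between the pads) lies 3 mm ahead of it; z points along the fingers, y is the line along which they close (so a half turn about z gives the same grasp; the last joint's range is limited). The gripper opens to 91 mm and grips with 3 to 60 N. Pads are 32 mm wide; open, the fingers measure 118 mm over their backs; the gripper's body (76 mm by 178 mm) begins 60 mm behind the grasp point.
Start: joints at [1.147, 0.494, 1.345, -0, 1.302, -0.096], TCP at [201.813, 591.522, 235.915] pointing down, gripper open.
Joint ranges: [-2.91, 2.91], [-0.82, 2.16], [0.22, 2.67], [-1.22, 4.37], [0.12, 2.79], [-3.08, 3.08]. Speed limits (rad/s): [1.89, 1.89, 2.57, 3.01, 3.01, 3.01].

## Interface

Orientations are given as a rotation vector (axis times angle).
In Python, from cell import monitor, optics, workorder, find_in, trace, spot_point gives the robot as it stands. The module is installed in compiled form; this text tells all that it offers.
- The arm moves only by the tool jog_arm, never from a script. Its argument "rows" is a list of rows, each a list of 4 numbers: the shift along the tool's x, y, z in m, then the turn about the tool's z in units of 5 degrees (1.0 is 5 degrees). A call has 1 to 12 rows; each row is the pose to reach, as a shift and turn from the pose commanded when the call began, along the tool's axes at that moment; what a row does not reach only later rows make up. A row lasts 1/8 s, in which the tool goes at most 62.5 mm and 10.7 degrees, less where a joint would pass 70% of its speed; a pose out of reach is approached as far as the arm can. A call with a gripper value outside its range is refused whole. "grip" is the closure, from -1 (fully open) to 1 (shut), set as the call begins (left out, the last holds). The fingers move at their own pace and stop on an object; the grip force is fixed at half the most. Time passes only in rows, so rows that repeat a pose let the fingers close. It gives the time, the measured TCP pose, the force, the opening and the grip force at its end, in the units of the state.
- monitor.get_obs(): the state, without advancing time (a new reading comes with each control period).
- optics.camera(name): name is "scene" or "top"; returns a dict with "img" (480x640x3 uint8, red, green, blue), "depth" (480x640 float32, mm along the optical axis (not along the pixel's ray), 0 where there is no reading), "mtx" (3x3 intrinsics, pixels), "k1" (the pictures are not rectified: a ray, as slopes to the right and down, at radius r is drawn at 1 + k1 r^2 times it, then the intrinsics apply), "world_to_cam" (4x4, takes a point from world to camera coordinates). Camera axes: x right, y down, z forward; pixel columns grow to the right and rows downward; lengths in mm; the calibration is good to about 2 mm. A picture is of the moment at which its call begins.
- workorder.job_done(): hands the job in; it is judged then, once.
Trained networks look in a picture, given as the dict that the camera call returned (one of the last four; its "shot" number tells which), for a name from the list of things; names that differ only in an ending like _2 or _b are one class to them, and where a whole thing is asked for, a point or a joint stands for the part that bears it (a point fixed in the world has none). Each returns a list of dicts, best first, with "p" (0 to 1); they miss things now and then, are a little off and sometimes report something else, mostly with a low value. They report only what shows in the picture. A call takes as long as a camera call.
- find_in(picture, target): "location" ([row, column] in pixels, amid what is visible of it).
- trace(picture, target): "region" (480x640 bool, what is visible of it) and "location" ([row, column] in pixels, amid what is visible of it).
- spot_point(picture, target): "location" ([row, column] in pixels: a listed point, or the origin of a listed thing).
The state is a dict: "clock": time; "q": joint angles; "joint_vel": joint speeds; "effort": joint torques, N m; "eef_pos": TCP position; "tool_rot": TCP orientation; "contact_force": force on the tool from outside, world axes, zero at the start; "wrist_torque": the same for the moment, N m; "grip_width": opening from 0.0 (shut) to 1.0 (fully open); "grasp_force": force on a finger pad.
Only numpy, scipy, OpenCV 4.12 (cv2) and the standard library are available. Lean on these libraries where they do the work, as an engineer would, in place of code of your own. Each camera call takes 0.05 s, during which the arm holds its last target. There are 200 camera calls.

## Working session

There is one attempt and no reset: what is moved stays moved. The work goes in short steps, Python scripts to look and compute and a tool call to move; the robot and the scene stay as the last step left them, time stands still between calls to the robot, and variables do not carry over. Pictures are saved under pics/ and viewed, at most 10 in all, crops included, and the job is handed in when it is done.

Besides the shell and the picture viewer there is one more tool, called after "Call:" as name([rows], argument=value, ...), one row to a line, values as JSON. jog_arm: Moves the arm, as the interface text tells. Its arguments: {"type":"object","properties":{"rows":{"type":"array","items":{"type":"array","items":{"type":"number"}}},"grip":{"type":"number"}},"required":["rows"]}

```bash
mkdir -p pics
cat > h.py <<'E'
import numpy as np, cv2
from cell import monitor, optics, workorder, find_in, trace, spot_point
from scipy.spatial.transform import Rotation as R
def cam(n):
    return optics.camera(n)
def ray(c,rc):
    K=c["mtx"]; d=np.array([c["k1"],0,0,0,0],float)
    p=np.array([[[rc[1],rc[0]]]],float)
    # drawn = ideal*(1+k1 r^2): OpenCV model
    u=cv2.undistortPointsIter(p,K,d,None,None,(3,50,1e-10))[0,0]
    T=np.array(c["world_to_cam"]); Rm=T[:3,:3]; t=T[:3,3]
    o=-Rm.T@t; v=Rm.T@np.array([u[0],u[1],1.0]); return o,v
def at_z(c,rc,z):
    o,v=ray(c,rc); return o+v*(z-o[2])/v[2]
def at_depth(c,rc):
    o,v=ray(c,rc); return o+v*c["depth"][int(rc[0]),int(rc[1])]
def cloud(c,mask):
    r,k=np.nonzero(mask&(c["depth"]>0))
    K=c["mtx"]; d=np.array([c["k1"],0,0,0,0],float)
    u=cv2.undistortPointsIter(np.stack([k,r],1).astype(float)[:,None],K,d,None,None,(3,50,1e-10))[:,0]
    z=c["depth"][r,k]; P=np.c_[u*z[:,None],z]
    T=np.array(c["world_to_cam"]); return (P-T[:3,3])@T[:3,:3]
E
cat > a.py <<'E'
from h import *
for n in("top","scene"):
    c=cam(n); cv2.imwrite(f"pics/{n}0.png",c["img"][:,:,::-1])
    print(n,c["world_to_cam"][:3,3].round(), (-c["world_to_cam"][:3,:3].T@c["world_to_cam"][:3,3]).round())
    for t,z in(("panel_edge",84),("panel_left",84),("panel_right",84),("tool",6),("roller_mid",26),("tool_grip",106),("rest_mat",0),("glue_can",0),("band_coil",0),("band_coil2",0),("stand",0)):
        for s in spot_point(c,t)[:2]:
            print(t,round(s["p"],2),np.round(s["location"],1),at_z(c,s["location"],z).round(1))
o=monitor.get_obs(); print({k:np.round(v,3) for k,v in o.items()})
E
python3 a.py
```

```text
top [ -26.  557. 1265.] [ 321.   -9. 1345.]
panel_edge 0.59 [239.3 293.1] [534.8  30.5  84. ]
panel_left 0.7 [234.  263.9] [545.4  99.1  84. ]
panel_right 0.69 [237.1 324.3] [542.  -42.2  84. ]
tool 0.84 [282.4 159.6] [431.6 357.1   6. ]
roller_mid 0.68 [279.7 157.7] [436.4 356.7  26. ]
tool_grip 0.6 [276.4 146.1] [436.1 361.7 106. ]
rest_mat 0.7 [282.1 157.6] [432.7 363.7   0. ]
glue_can 0.98 [288.  456.6] [ 438.2 -373.7    0. ]
band_coil 0.68 [223.9 462.2] [ 600.  -391.2    0. ]
band_coil 0.62 [223.  151.2] [580.6 391.2   0. ]
band_coil2 0.68 [223.9 462.2] [ 600.  -391.2    0. ]
band_coil2 0.62 [223.  151.2] [580.6 391.2   0. ]
stand 0.83 [197.  313.5] [658.6 -14.8   0. ]
scene [ 363. -301. 1368.] [ 975.  342. 1012.]
panel_edge 0.93 [255.9 339.3] [547.4  26.   84. ]
panel_left 0.61 [276.6 366.6] [550.7 103.5  84. ]
panel_right 0.95 [237.2 312.8] [546.8 -50.8  84. ]
tool 0.64 [320.2 485.2] [436.9 354.2   6. ]
roller_mid 0.93 [317.1 489.3] [435.5 357.4  26. ]
tool_grip 0.89 [304.4 497.6] [444.  355.7 106. ]
rest_mat 0.55 [324.  484.4] [442.8 357.4   0. ]
rest_mat 0.24 [383.1 463.8] [585.6 389.9   0. ]
glue_can 0.76 [165.2 248.5] [ 440.7 -371.6    0. ]
band_coil 0.64 [382.4 462.5] [586. 387.   0.]
band_coil 0.57 [199.6 198.6] [ 606.7 -392.7   -0. ]
band_coil2 0.64 [382.4 462.5] [586. 387.   0.]
band_coil2 0.57 [199.6 198.6] [ 606.7 -392.7   -0. ]
stand 0.59 [297.5 293.7] [660.7 -15.8   0. ]
{'clock': np.float64(1.2), 'q': array([ 1.146,  0.494,  1.346, -0.   ,  1.302, -0.096]), 'joint_vel': array([-0.   ,  0.001, -0.001, -0.002, -0.001, -0.001]), 'effort': array([ 0.0000e+00, -8.7868e+01, -3.8223e+01,  7.1000e-02,  4.5000e-02,
        0.0000e+00]), 'eef_pos': array([201.813, 591.507, 235.915]), 'tool_rot': array([ 0.514,  3.099, -0.   ]), 'contact_force': array([-0.348, -0.009,  0.184]), 'wrist_torque': array([-0.054,  0.057, -0.007]), 'grasp_force': np.float64(0.0), 'grip_width': np.float64(0.996)}
```

View pics/top0.png

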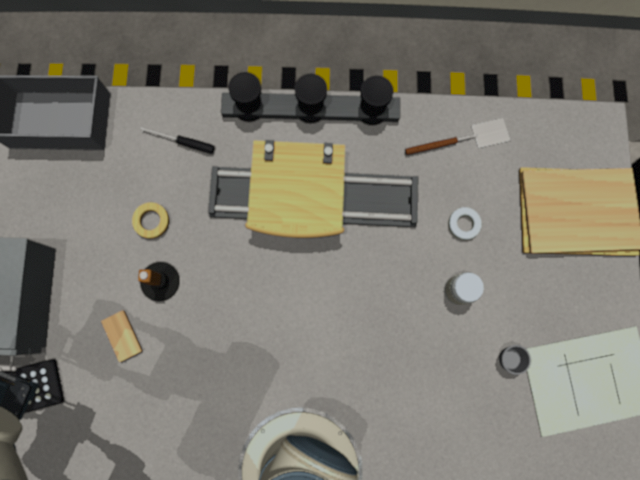

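View pics/scene0.png

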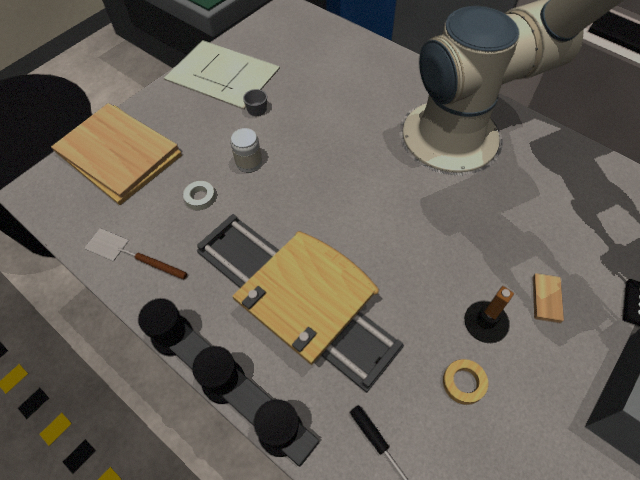

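```bash
cat > b.py <<'E'
from h import *
for n in("top","scene"):
    c=cam(n)
    m=np.zeros((480,640),bool); 
    for s in trace(c,"panel_edge")[:1]:
        P=cloud(c,s["region"]); print(n,"panel p",s["p"],len(P))
        z=P[:,2]; print(" z pct",np.percentile(z,[5,50,95]).round(1))
        T=P[abs(z-93)<6]
        print(" rect",cv2.minAreaRect(T[:,:2].astype(np.float32)))
        np.save(f"panel_{n}.npy",T)
    for s in trace(c,"tool")[:1]:
        P=cloud(c,s["region"]);H=P[(P[:,2]>60)&(P[:,2]<150)]
        np.save(f"tool_{n}.npy",P)
        print(n,"tool",s["p"],len(P),len(H),H.mean(0).round(1),np.percentile(P[:,2],[1,99]))
        t=P[P[:,2]>130]; print(" top",len(t),t.mean(0))
        if len(H)>5: print(cv2.minAreaRect(H[:,:2].astype(np.float32)))
    for s in trace(c,"stand")[:1]:
        P=cloud(c,s["region"]); B=P[(P[:,2]<45)&(P[:,2]>5)]
        print(n,"stand",s["p"],cv2.minAreaRect(B[:,:2].astype(np.float32)))
        np.save(f"stand_{n}.npy",B)
    for s in trace(c,"rest_mat")[:1]:
        P=cloud(c,s["region"]); B=P[(P[:,2]<15)&(P[:,2]>-5)]
        print(n,"mat",s["p"],cv2.minEnclosingCircle(B[:,:2].astype(np.float32)),np.median(B[:,2]))
print(monitor.get_obs()["clock"])
E
python3 b.py
cat > g.py <<'E'
from h import *
# robust front arc: extreme front per lateral bin, for both clouds
for n in("top","scene"):
    T=np.load(f"panel_{n}.npy")
    yb=np.arange(-80,130,10)
    F=[]
    for a in yb:
        s=T[(T[:,1]>=a)&(T[:,1]<a+10)]
        if len(s)>5: F.append((a+5,np.percentile(s[:,0],2),np.percentile(s[:,0],98),len(s)))
    print(n,np.round(F,1).tolist())
E
python3 g.py
```

```text
top panel p 0.86 8625
 z pct [89.  93.5 99.4]
 rect ((655.1796875, 26.09381103515625), (229.35887145996094, 229.55670166015625), 87.98619079589844)
top tool 0.88 502 285 [433.8 350.2 123.6] [  1.36495622 150.85335419]
 top 174 [434.83254202 353.30932673 143.77985081]
((435.44635009765625, 354.6847229003906), (28.96706199645996, 28.445722579956055), 89.38029479980469)
top stand 0.61 ((640.5156860351562, -11.123199462890625), (522.2224731445312, 169.41384887695312), 89.03047943115234)
top mat 0.64 ((435.94635009765625, 358.95648193359375), 50.741493225097656) 6.447351287048741
scene panel p 0.86 10487
 z pct [ 89.8  93.4 101.3]
 rect ((656.5972900390625, 28.72008514404297), (229.6920928955078, 229.90774536132812), 89.17503356933594)
scene tool 0.67 793 468 [445.1 354.2 117.7] [  1.4852366  149.64566801]
 top 224 [439.98962508 354.38113071 143.31715805]
((437.0646057128906, 354.4141845703125), (28.901325225830078, 29.690780639648438), 88.72431182861328)
scene mat 0.73 ((434.5090026855469, 357.3595886230469), 52.28110122680664) 6.4913561537819024
1.7
top [[-75.0, 556.3, 762.1, 371.0], [-
[... 510 characters left out ...]
 761.8, 326.0], [115.0, 555.0, 767.4, 368.0], [125.0, 559.1, 766.2, 362.0]]
scene [[-75.0, 559.7, 765.5, 397.0], [-65.0, 559.1, 766.3, 380.0], [-55.0, 555.2, 727.4, 308.0], [-45.0, 553.0, 715.3, 313.0], [-35.0, 551.7, 766.1, 397.0], [-25.0, 550.9, 766.3, 429.0], [-15.0, 551.0, 766.5, 453.0], [-5.0, 549.5, 767.3, 442.0], [5.0, 548.8, 766.6, 455.0], [15.0, 548.6, 767.6, 461.0], [25.0, 548.6, 767.4, 466.0], [35.0, 550.2, 767.9, 467.0], [45.0, 549.6, 768.4, 490.0], [55.0, 549.9, 768.5, 477.0], [65.0, 551.4, 768.5, 482.0], [75.0, 551.8, 768.4, 490.0], [85.0, 552.2, 750.7, 368.0], [95.0, 554.8, 719.2, 361.0], [105.0, 557.5, 769.1, 434.0], [115.0, 559.4, 769.6, 501.0], [125.0, 562.1, 769.2, 490.0]]
```

The top view shows the panel around (row 190, col 297) on its dark stand. The roller stands on its mat at about (280, 158), with the pale coil at (220, 151), the white coil at (223, 465) and the can at (288, 466). The scene view agrees with this, and the handle and stand are nearly square to the world, with a yaw of about -0.02. I'll move above the handle.

Call:
jog_arm([
  [-0.03,-0.015,0,1.5],
  [-0.08,-0.04,0,3.4],
  [-0.135,-0.067,0,5.4],
  [-0.19,-0.095,0.01,7.4],
  [-0.24,-0.12,0.02,9.4],
  [-0.275,-0.137,0.03,11.4],
  [-0.293,-0.146,0.036,13.2],
  [-0.298,-0.1486,0.036,14.43],
  [-0.2984,-0.1486,0.036,14.43],
  [-0.2984,-0.1486,0.036,14.43],
], grip=-1)

```text
clock: 2.95
eef_pos: [436.1, 354.8, 200.0]
tool_rot: [-2.237, -2.205, -0.0]
contact_force: [0.1, -1.0, -1.2]
grip_width: 1.002
grasp_force: 0.0
```

Call:
jog_arm([
  [0,0,0.02,0],
  [0,0,0.055,0],
  [0,0,0.08,0],
  [0,0,0.091,0],
  [0,0,0.091,0],
])

```text
clock: 3.58
eef_pos: [436.0, 354.7, 108.8]
tool_rot: [-2.239, -2.204, 0.001]
contact_force: [-0.0, -0.3, 0.2]
grip_width: 1.002
grasp_force: 0.0
```

Call:
jog_arm([
  [0,0,0,0],
  [0,0,0,0],
  [0,0,0,0],
  [0,0,0,0],
  [0,0,0,0],
  [0,0,0,0],
], grip=1)

```text
clock: 4.32
eef_pos: [436.2, 354.5, 108.9]
tool_rot: [-2.241, -2.202, 0.0]
contact_force: [-0.1, 0.5, -0.8]
grip_width: 0.375
grasp_force: 0.0
```

Call:
jog_arm([
  [0,0,0,0],
  [0,0,0,0],
  [0,0,0,0],
  [0,0,0,0],
  [0,0,-0.005,0],
  [0,0,-0.02,0],
  [0,0,-0.045,0],
  [0,0,-0.06,0],
  [0,0,-0.06,0],
], grip=1)

```text
clock: 5.45
eef_pos: [436.8, 354.9, 170.3]
tool_rot: [2.24, 2.202, 0.004]
contact_force: [-0.1, -0.4, -4.1]
grip_width: 0.301
grasp_force: 30.0
```

```bash
cat > t.py <<'E'
from h import *
YAW=-0.019
ex=np.array([np.cos(YAW),np.sin(YAW)]); ey=np.array([-np.sin(YAW),np.cos(YAW)])
def panel(c):
    """lateral centre and back edge of the panel (stand axes through world origin, mm)"""
    K=cloud(c,np.ones((480,640),bool))
    K=K[(K[:,2]>86)&(K[:,2]<101)&(K[:,0]>520)&(K[:,0]<870)&(abs(K[:,1])<330)]
    s=K[:,:2]@ex; l=K[:,:2]@ey
    W=[]
    for a in range(640,730,10):
        q=l[(s>=a)&(s<a+10)]
        if len(q)>30: W.append((q.min(),q.max()))
    W=np.array(W); lo,hi=np.median(W,0); mid=(lo+hi)/2
    B=[]; 
    for d in (-105,-95,-35,-25,-15,-5,5,15,25,85,95):
        q=s[(l>=mid+d)&(l<mid+d+10)]
        if len(q)>30: B.append((d,q.max()))
    B=np.array(B); 
    return mid,hi-lo,np.median(B[:,1]),np.polyfit(B[:,0],B[:,1],1)[0]
if __name__=="__main__":
    import sys
    c=cam("scene"); m,w,b,sl=panel(c); o=monitor.get_obs()
    p=o["eef_pos"]
    print("mid %.1f w %.1f back %.1f slope %.3f"%(m,w,b,sl),"tcp s %.1f l %.1f z %.1f"%(p[:2]@ex,p[:2]@ey,p[2]),"off %.1f"%(p[:2]@ey-m),"F",o["contact_force"].round(2),"grasp",o["grasp_force"],o["grip_width"],o["clock"])
    if len(sys.argv)>1:
        cv2.imwrite(f"pics/{sys.argv[1]}.png",c["img"][:,:,::-1])
E
python3 t.py g1; python3 t.py
```

```text
mid 39.0 w 221.0 back 770.2 slope -0.005 tcp s 429.5 l 362.8 z 169.2 off 323.8 F [-0.47  0.27 -3.77] grasp 29.996630251407623 0.3057328590937859 5.5
mid 39.4 w 220.4 back 770.3 slope -0.005 tcp s 429.2 l 362.6 z 168.6 off 323.2 F [-0.7   0.3  -3.89] grasp 29.996624886989594 0.3047436111525788 5.55
```

Call:
jog_arm([
  [-0.012,0.004,0,0],
  [-0.04,0.012,0,0],
  [-0.08,0.025,0,0],
  [-0.125,0.04,0.002,0],
  [-0.17,0.053,0.002,0],
  [-0.205,0.064,0.002,0],
  [-0.23,0.072,0.002,0],
  [-0.242,0.075,0.002,0],
  [-0.245,0.076,0.002,0],
  [-0.245,0.076,0.002,0],
])

```text
clock: 6.8
eef_pos: [507.7, 108.6, 166.8]
tool_rot: [-2.24, -2.202, 0.0]
contact_force: [0.1, 0.7, -3.7]
grip_width: 0.305
grasp_force: 30.0
```

```bash
cat > sim.py <<'E'
import numpy as np
def sim(rows,s0,l0,yt,vt,p0=0.,vp=0.,m=6.,base=540.2,lag=0.10,hist=None):
    """rows: [dl,ds] mm per 1/8 s from (s0,l0); prints off/push per row. mm, s"""
    cl,cs=l0,s0; p=p0; dt=.001; out=[]; pl,ps=l0,s0
    for dl,ds in rows:
        tl,ts=l0+dl,s0+ds
        for k in range(125):
            f=(k+1)/125; ul=pl+(tl-pl)*f; us=ps+(ts-ps)*f
            cl+=(ul-cl)*dt/lag*2; cs+=(us-cs)*dt/lag*2   # first-order lag
            off=cl-yt; 
            pen=cs-(base+400-np.sqrt(422**2-off**2)); p=max(pen,0)
            F=.125*p; lat=-F*off/np.sqrt(422**2-off**2)
            fr=.03*np.sign(vt) if abs(vt)>1 else 0
            vt+=(lat-fr-.012*vt)/m*1000*dt; yt+=vt*dt
        pl,ps=tl,ts
        out.append((round(off,1),round(p,1),round(yt,1),round(vt,1)))
    return out
E
python3 t.py a1
cat > p1.py <<'E'
from sim import *
rows=[[0,8],[0,16],[0,21],[-1,26],[-2,32],[-4,38],[-7,44],[-11,51],[-16,57],[-22,60],[-28,60],[-35,60]]
for m in(4.6,6,8): print(m,sim(rows,505,117.5,39.3,0,m=m))
E
python3 p1.py
```

```text
mid 39.3 w 220.9 back 770.4 slope -0.028 tcp s 505.6 l 118.5 z 166.8 off 79.2 F [ 0.13  0.65 -3.89] grasp 29.996591806411743 0.30657608103275813 6.85
4.6 [(np.float64(78.2), 0, np.float64(39.3), np.float64(0.0)), (np.float64(78.2), 0, np.float64(39.3), np.float64(0.0)), (np.float64(78.2), 0, np.float64(39.3), np.float64(0.0)), (np.float64(77.6), np.float64(3.6), np.float64(39.3), np.float64(-0.8)), (np.float64(76.9), np.float64(9.4), np.float64(39.0), np.float64(-3.5)), (np.float64(75.9), np.float64(15.6), np.float64(38.3), np.float64(-8.6)), (np.float64(74.8), np.float64(21.8), np.float64(36.8), np.float64(-15.4)), (np.float64(73.6), np.float64(28.6), np.float64(34.4), np.float64(-23.6)), (np.float64(72.5), np.float64(35.1), np.float64(30.9), np.float64(-32.7)), (np.float64(71.6), np.float64(39.4), np.float64(26.2), np.float64(-41.8)), (np.float64(71.3), np.float64(40.6), np.float64(20.5), np.float64(-49.5)), (np.float64(71.3), np.float64(40.7), np.float64(13.9), np.float64(-55.3))]
6 [(np.float64(78.2), 0, np.float64(39.3), np.float64(0.0)), (np.float64(78.2), 0, np.float64(39.3), 
[... 892 characters left out ...]
oat64(39.3), np.float64(0.0)), (np.float64(77.6), np.float64(3.6), np.float64(39.3), np.float64(-0.5)), (np.float64(76.8), np.float64(9.4), np.float64(39.1), np.float64(-2.3)), (np.float64(75.6), np.float64(15.6), np.float64(38.6), np.float64(-5.6)), (np.float64(74.0), np.float64(21.9), np.float64(37.7), np.float64(-10.3)), (np.float64(72.0), np.float64(28.9), np.float64(36.0), np.float64(-16.0)), (np.float64(69.8), np.float64(35.6), np.float64(33.6), np.float64(-22.7)), (np.float64(67.5), np.float64(40.1), np.float64(30.3), np.float64(-29.6)), (np.float64(65.6), np.float64(41.6), np.float64(26.2), np.float64(-35.8)), (np.float64(63.7), np.float64(42.0), np.float64(21.4), np.float64(-40.8))]
```

View picture.

View pics/a1.png

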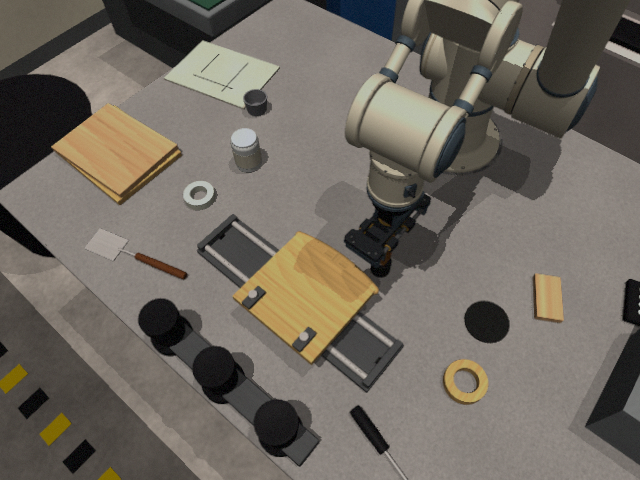

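The roller is held upright at about (row 265, col 380), just in front of the panel's left end, and the back of the panel is in full view. I'll start pressing the left end.

Call:
jog_arm([
  [0,0.008,0,0],
  [0,0.016,0,0],
  [0,0.021,0,0],
  [-0.001,0.026,0,0],
  [-0.002,0.032,0,0],
  [-0.004,0.038,0,0],
  [-0.007,0.044,0,0],
  [-0.011,0.051,0,0],
  [-0.016,0.057,0,0],
  [-0.022,0.06,0,0],
  [-0.028,0.06,0,0],
  [-0.035,0.06,0,0],
])

```text
clock: 8.35
eef_pos: [567.0, 71.8, 166.8]
tool_rot: [-2.24, -2.202, 0.001]
contact_force: [-4.9, 0.3, -1.1]
grip_width: 0.308
grasp_force: 30.0
```

```bash
python3 t.py; python3 t.py
```

```text
mid 6.1 w 221.1 back 810.0 slope 0.035 tcp s 565.6 l 81.8 z 166.8 off 75.7 F [-5.34  0.55 -2.22] grasp 29.995539486408234 0.3025268331028356 8.4
mid 3.4 w 220.9 back 810.3 slope 0.035 tcp s 565.6 l 82.2 z 166.8 off 78.7 F [-4.04  1.34 -2.87] grasp 29.995779991149902 0.3092965042692943 8.45
```

```bash
cat > p2.py <<'E'
from sim import *
f=lambda o:round(540.2+40+400-np.sqrt(422**2-o**2)-565.6,1)
rows=[[-10,-.5],[-24,-2],[-42,-4],[-60,-6],[-78,-7],[-93,-7.4],[-106,-7.4],[-114,-7.4],[-118,-7.4],[-121,-7.4],[-123,-7.4],[-124,-7.4]]
for m in(4.6,6): print(m,[tuple(map(float,x)) for x in sim(rows,565.6,82,.5,-60,m=m,lag=.06)])
E
python3 p2.py
```

```text
4.6 [(81.6, 39.1, -7.3, -65.1), (76.9, 38.7, -15.7, -67.9), (68.3, 38.3, -24.2, -67.8), (58.6, 37.8, -32.5, -64.9), (48.5, 37.8, -40.3, -60.1), (39.9, 38.2, -47.5, -54.2), (32.8, 38.7, -53.9, -48.0), (29.3, 39.0, -59.5, -42.1), (29.3, 39.0, -64.4, -37.5), (30.6, 38.9, -68.9, -34.4), (32.5, 38.7, -73.1, -32.6), (35.3, 38.5, -77.1, -31.9)]
6 [(81.5, 39.1, -7.3, -64.1), (76.6, 38.7, -15.5, -66.5), (67.9, 38.4, -23.8, -66.7), (58.1, 37.8, -32.0, -64.6), (48.0, 37.9, -39.9, -60.7), (39.6, 38.2, -47.2, -55.8), (32.8, 38.7, -53.8, -50.5), (29.6, 39.0, -59.8, -45.3), (30.1, 38.9, -65.2, -41.1), (31.8, 38.8, -70.1, -38.0), (34.1, 38.6, -74.7, -36.0), (37.3, 38.3, -79.1, -35.0)]
```

```bash
cat > p2.py <<'E'
from sim import *
rows=[[-15,-1],[-38,-3],[-63,-5],[-88,-7],[-112,-7.4],[-130,-7.4],[-141,-7.4],[-146,-7.4],[-148,-7.4],[-149,-7.4]]
for m in(4.6,6): print(m,[tuple(map(float,x)) for x in sim(rows,565.6,82,.5,-60,m=m,lag=.06)])
E
python3 p2.py
```

```text
4.6 [(77.7, 39.4, -7.3, -64.7), (64.8, 39.9, -15.5, -65.7), (48.3, 40.1, -23.6, -62.3), (30.7, 39.7, -30.9, -55.0), (12.7, 39.9, -37.2, -44.8), (-1.8, 40.0, -42.1, -33.0), (-11.0, 39.9, -45.4, -21.2), (-15.4, 39.7, -47.4, -10.8), (-17.3, 39.6, -48.2, -2.6), (-18.6, 39.6, -48.2, 2.9)]
6 [(77.6, 39.4, -7.3, -63.8), (64.6, 39.9, -15.3, -64.8), (48.0, 40.1, -23.3, -62.3), (30.5, 39.8, -30.7, -56.5), (12.8, 39.9, -37.3, -48.0), (-1.2, 40.0, -42.7, -38.0), (-9.7, 39.9, -46.8, -27.7), (-13.2, 39.8, -49.6, -18.5), (-14.1, 39.8, -51.4, -10.8), (-14.4, 39.8, -52.4, -4.8)]
```

Call:
jog_arm([
  [-0.015,-0.001,0,0],
  [-0.038,-0.003,0,0],
  [-0.063,-0.005,0,0],
  [-0.088,-0.007,0,0],
  [-0.11,-0.0074,0,0],
  [-0.126,-0.0074,0,0],
  [-0.135,-0.0074,0,0],
  [-0.139,-0.0074,0,0],
])

```text
clock: 9.45
eef_pos: [557.1, -67.4, 166.8]
tool_rot: [-2.241, -2.201, 0.001]
contact_force: [-5.8, 0.5, -3.0]
grip_width: 0.304
grasp_force: 30.0
```

```bash
python3 t.py; python3 t.py
```

```text
mid -60.6 w 221.0 back 811.2 slope 0.270 tcp s 558.4 l -57.0 z 166.8 off 3.6 F [-4.63 -0.56 -3.56] grasp 29.995974004268646 0.30164639561082324 9.5
mid -62.1 w 221.3 back 811.1 slope 0.268 tcp s 558.4 l -56.7 z 166.8 off 5.4 F [-4.49  0.87 -3.32] grasp 29.995957016944885 0.30452289003375616 9.55
```

```bash
cat > p3.py <<'E'
from sim import *
rows=[[-8,0],[-17,0],[-24,0],[-27,0],[-28,0],[-28,0],[-28,0],[-28,0]]
for m in(4.6,6): print(m,[tuple(map(float,x)) for x in sim(rows,558.4,-57,-63.5,-29,m=m,lag=.06)])
E
python3 p3.py
```

```text
4.6 [(3.5, 40.2, -66.7, -21.7), (-3.0, 40.2, -68.9, -15.0), (-9.0, 40.1, -70.4, -8.4), (-12.2, 40.0, -71.1, -2.4), (-13.7, 40.0, -71.1, 1.8), (-14.3, 40.0, -70.7, 4.5), (-15.0, 39.9, -70.0, 6.6), (-16.0, 39.9, -69.0, 8.3)]
6 [(3.6, 40.2, -66.8, -23.2), (-2.6, 40.2, -69.3, -17.6), (-8.2, 40.1, -71.2, -11.9), (-11.0, 40.1, -72.3, -6.6), (-11.9, 40.0, -72.8, -2.0), (-12.1, 40.0, -72.9, 1.1), (-12.4, 40.0, -72.6, 3.0), (-12.9, 40.0, -72.1, 4.6)]
```

Call:
jog_arm([
  [-0.008,0,0,0],
  [-0.017,0,0,0],
  [-0.023,0,0,0],
  [-0.025,0,0,0],
  [-0.024,0,0,0],
  [-0.022,0,0,0],
])

```text
clock: 10.3
eef_pos: [556.8, -88.9, 166.8]
tool_rot: [-2.24, -2.202, 0.001]
contact_force: [-4.7, -0.1, -1.7]
grip_width: 0.303
grasp_force: 30.0
```

```bash
python3 t.py; python3 t.py
```

```text
mid -75.2 w 221.6 back 811.1 slope -0.007 tcp s 558.3 l -78.0 z 166.8 off -2.8 F [-5.28  0.47 -3.69] grasp 29.9959596991539 0.3022929953277824 10.35
mid -74.9 w 221.7 back 811.2 slope -0.006 tcp s 558.4 l -78.1 z 166.8 off -3.2 F [-4.77  0.62 -3.  ] grasp 29.995918571949005 0.3073631055624853 10.4
```

Call:
jog_arm([
  [0.002,0,0,0],
  [0.004,0,0,0],
  [0.005,0,0,0],
  [0.005,0,0,0],
  [0.005,0,0,0],
  [0.005,0,0,0],
])

```text
clock: 11.15
eef_pos: [556.9, -83.8, 166.8]
tool_rot: [-2.24, -2.202, 0.001]
contact_force: [-4.7, 0.2, -4.0]
grip_width: 0.309
grasp_force: 30.0
```

```bash
python3 t.py; python3 t.py
```

```text
mid -73.4 w 221.2 back 811.3 slope -0.006 tcp s 558.4 l -73.2 z 166.8 off 0.2 F [-5.21  0.18 -3.53] grasp 29.995999932289124 0.30676798086831514 11.2
mid -73.3 w 221.2 back 811.2 slope -0.007 tcp s 558.4 l -73.2 z 166.8 off 0.1 F [-4.68 -0.14 -2.8 ] grasp 29.995961487293243 0.3043673473974416 11.25
```

Nearly in balance, so I'll hold for one second and check.

Call:
jog_arm([
  [0.0005,0,0,0],
  [0.001,0,0,0],
  [0.001,0,0,0],
  [0.001,0,0,0],
  [0.001,0,0,0],
  [0.001,0,0,0],
  [0.001,0,0,0],
  [0.001,0,0,0],
])

```text
clock: 12.25
eef_pos: [556.9, -82.8, 166.8]
tool_rot: [-2.24, -2.202, 0.001]
contact_force: [-4.5, 1.3, -2.9]
grip_width: 0.307
grasp_force: 30.0
```

```bash
python3 t.py; python3 t.py
```

```text
mid -73.8 w 221.8 back 811.3 slope -0.006 tcp s 558.4 l -72.2 z 166.8 off 1.6 F [-4.28  0.93 -2.46] grasp 29.995983839035034 0.3067257761736236 12.3
mid -73.9 w 221.0 back 811.3 slope -0.007 tcp s 558.3 l -72.2 z 166.8 off 1.7 F [-5.62 -0.07 -3.44] grasp 29.995974004268646 0.3036251988437768 12.35
```

Call:
jog_arm([
  [-0.001,0,0,0],
  [-0.002,0,0,0],
  [-0.003,0,0,0],
  [-0.003,0,0,0],
  [-0.003,0,0,0],
  [-0.003,0,0,0],
  [-0.003,0,0,0],
  [-0.003,0,0,0],
])

```text
clock: 13.35
eef_pos: [556.8, -85.8, 166.8]
tool_rot: [-2.24, -2.202, 0.001]
contact_force: [-5.8, 0.3, -3.3]
grip_width: 0.307
grasp_force: 30.0
```

```bash
python3 t.py; python3 t.py
```

```text
mid -78.4 w 221.9 back 811.2 slope -0.005 tcp s 558.4 l -75.2 z 166.8 off 3.2 F [-5.4   0.53 -3.67] grasp 29.99599188566208 0.30699627409766095 13.4
mid -77.9 w 221.3 back 811.2 slope -0.005 tcp s 558.4 l -75.2 z 166.8 off 2.7 F [-5.42  0.06 -3.37] grasp 29.995929300785065 0.3027752546260171 13.45
```

Call:
jog_arm([
  [-0.003,0,0,0],
  [-0.006,0,0,0],
  [-0.009,0,0,0],
  [-0.01,0,0,0],
  [-0.01,0,0,0],
  [-0.01,0,0,0],
  [-0.009,0,0,0],
  [-0.008,0,0,0],
])

```text
clock: 14.45
eef_pos: [556.7, -93.8, 166.8]
tool_rot: [-2.24, -2.202, 0.001]
contact_force: [-4.3, 0.4, -3.2]
grip_width: 0.308
grasp_force: 30.0
```

```bash
python3 t.py; python3 t.py
```

```text
mid -79.4 w 221.9 back 811.2 slope -0.007 tcp s 558.4 l -83.1 z 166.8 off -3.7 F [-5.22  0.52 -3.04] grasp 29.99597042798996 0.30143610455479164 14.5
mid -79.0 w 221.4 back 811.4 slope -0.005 tcp s 558.4 l -83.1 z 166.8 off -4.2 F [-5.51 -0.59 -3.52] grasp 29.996044635772705 0.3053510515780777 14.55
```

Call:
jog_arm([
  [0.001,0,0,0],
  [0.002,0,0,0],
  [0.003,0,0,0],
  [0.003,0,0,0],
  [0.003,0,0,0],
  [0.003,0,0,0],
  [0.003,0,0,0],
  [0.003,0,0,0],
])

```text
clock: 15.55
eef_pos: [556.8, -90.8, 166.8]
tool_rot: [-2.24, -2.202, 0.001]
contact_force: [-5.5, -0.1, -3.3]
grip_width: 0.305
grasp_force: 30.0
```

```bash
python3 t.py; python3 t.py
```

```text
mid -73.8 w 221.4 back 811.4 slope -0.004 tcp s 558.4 l -80.2 z 166.8 off -6.4 F [-3.98  0.41 -2.51] grasp 29.99603658914566 0.3073889335298374 15.6
mid -73.7 w 220.8 back 811.3 slope -0.006 tcp s 558.4 l -80.2 z 166.8 off -6.5 F [-4.94 -0.78 -3.4 ] grasp 29.996013343334198 0.303643864488064 15.65
```

Call:
jog_arm([
  [0.003,0,0,0],
  [0.006,0,0,0],
  [0.008,0,0,0],
  [0.009,0,0,0],
  [0.01,0,0,0],
  [0.01,0,0,0],
])

```text
clock: 16.4
eef_pos: [557.0, -80.7, 166.8]
tool_rot: [-2.24, -2.202, 0.001]
contact_force: [-5.3, 0.5, -3.5]
grip_width: 0.305
grasp_force: 30.0
```

```bash
python3 t.py; python3 t.py
cat > p4.py <<'E'
from sim import *
rows=[[-10,1],[-25,3],[-42,5],[-57,6.5],[-68,7],[-72,7],[-70,7],[-66,7],[-61,7],[-55,7]]
for m in(4.6,6): print(m,[tuple(map(float,x)) for x in sim(rows,558.4,-70,-69,4,m=m,lag=.06)])
E
python3 p4.py
```

```text
mid -71.7 w 220.5 back 811.1 slope -0.006 tcp s 558.4 l -70.1 z 166.8 off 1.6 F [-4.22  0.16 -3.51] grasp 29.996125996112823 0.30693980166089074 16.45
mid -72.1 w 221.3 back 811.3 slope -0.006 tcp s 558.4 l -70.2 z 166.8 off 1.9 F [-4.42  0.64 -2.65] grasp 29.995982944965363 0.3054328469355536 16.5
4.6 [(-9.1, 40.9, -68.6, 3.5), (-23.6, 42.1, -68.0, 6.5), (-41.3, 42.7, -66.8, 13.6), (-59.1, 42.2, -64.4, 24.1), (-74.7, 40.4, -60.7, 36.1), (-85.6, 38.4, -55.4, 47.6), (-91.6, 37.1, -48.8, 57.3), (-95.7, 36.2, -41.2, 64.9), (-99.4, 35.3, -32.7, 70.8), (-102.8, 34.5, -23.5, 75.4)]
6 [(-9.2, 40.9, -68.5, 3.6), (-23.5, 42.1, -68.0, 6.0), (-41.1, 42.7, -66.9, 11.7), (-58.6, 42.3, -64.9, 20.3), (-73.7, 40.6, -61.8, 30.6), (-83.7, 38.8, -57.3, 40.7), (-88.8, 37.8, -51.6, 49.6), (-91.9, 37.1, -44.9, 57.0), (-94.7, 36.4, -37.4, 63.1), (-97.1, 35.9, -29.2, 68.0)]
```

```bash
cat > p4.py <<'E'
from sim import *
rows=[[-10,1],[-25,2],[-42,3.5],[-58,5.5],[-69,7],[-71,7],[-66,7],[-59,7],[-51,7],[-43,7],[-34,7],[-25,7]]
for m in(4.6,6): print(m,[tuple(map(float,x)) for x in sim(rows,558.4,-70,-72.2,-1,m=m,lag=.06)])
E
python3 p4.py
```

```text
4.6 [(-5.4, 40.9, -72.3, -0.3), (-19.4, 41.5, -72.2, 2.9), (-36.6, 41.8, -71.4, 9.6), (-54.6, 41.7, -69.6, 19.5), (-70.0, 41.0, -66.4, 31.5), (-78.7, 39.8, -61.7, 43.2), (-81.4, 39.3, -55.7, 52.7), (-81.9, 39.2, -48.7, 59.8), (-81.9, 39.2, -40.8, 64.9), (-82.3, 39.1, -32.5, 68.7), (-82.3, 39.1, -23.7, 71.4), (-82.4, 39.1, -14.7, 73.4)]
6 [(-5.4, 40.9, -72.3, -0.5), (-19.3, 41.5, -72.2, 2.2), (-36.4, 41.8, -71.6, 7.6), (-54.1, 41.8, -70.2, 15.8), (-68.8, 41.2, -67.6, 26.0), (-76.8, 40.1, -63.7, 36.3), (-78.5, 39.8, -58.6, 45.0), (-78.1, 39.9, -52.5, 51.9), (-77.1, 40.1, -45.7, 57.1), (-76.5, 40.2, -38.3, 61.0), (-75.6, 40.4, -30.4, 64.0), (-74.7, 40.5, -22.3, 66.1)]
```

Call:
jog_arm([
  [-0.01,0.001,0,0],
  [-0.025,0.002,0,0],
  [-0.042,0.0035,0,0],
  [-0.058,0.0055,0,0],
  [-0.069,0.007,0,0],
  [-0.071,0.007,0,0],
  [-0.066,0.007,0,0],
  [-0.059,0.007,0,0],
  [-0.051,0.007,0,0],
  [-0.043,0.007,0,0],
  [-0.034,0.007,0,0],
  [-0.025,0.007,0,0],
])

```text
clock: 18.0
eef_pos: [563.5, -105.8, 166.8]
tool_rot: [-2.24, -2.202, 0.001]
contact_force: [-5.2, -1.1, -3.9]
grip_width: 0.31
grasp_force: 30.0
```

```bash
python3 t.py
```

```text
mid -33.9 w 220.9 back 814.2 slope -0.255 tcp s 565.3 l -94.0 z 166.8 off -60.1 F [-5.8   1.47 -3.83] grasp 29.996379017829895 0.3023527383277166 18.05
```

Call:
jog_arm([
  [-0.008,0,0,0],
  [-0.012,0,0,0],
  [-0.012,-0.008,0,0],
  [-0.01,-0.022,0,0],
  [-0.01,-0.038,0,0],
  [-0.01,-0.055,0,0],
  [-0.01,-0.075,0,0],
  [-0.01,-0.095,0,0],
  [-0.01,-0.11,0,0],
  [-0.01,-0.12,0,0],
])

```text
clock: 19.3
eef_pos: [443.1, -113.6, 167.2]
tool_rot: [2.24, 2.202, 0.001]
contact_force: [-0.5, 0.8, -3.8]
grip_width: 0.308
grasp_force: 30.0
```

```bash
python3 t.py
```

```text
mid 13.7 w 220.2 back 771.1 slope 0.067 tcp s 444.2 l -105.0 z 167.0 off -118.6 F [-1.15  1.58 -3.57] grasp 29.99673217535019 0.30494681020371056 19.35
```

Call:
jog_arm([
  [0.015,0,0,0],
  [0.05,-0.002,0,0],
  [0.1,-0.003,0,0],
  [0.155,-0.005,0,0],
  [0.21,-0.006,0,0],
  [0.265,-0.008,0,0],
  [0.32,-0.01,0,0],
  [0.37,-0.011,0,0],
  [0.415,-0.013,0,0],
  [0.448,-0.014,0,0],
  [0.466,-0.014,0,0],
  [0.471,-0.014,0,0],
])

```text
clock: 20.85
eef_pos: [437.6, 358.6, 166.7]
tool_rot: [-2.239, -2.204, 0.0]
contact_force: [0.6, -0.7, -3.1]
grip_width: 0.306
grasp_force: 30.0
```

```bash
cat > m.py <<'E'
from h import *
for n in("top","scene"):
    c=cam(n); cv2.imwrite(f"pics/m_{n}.png",c["img"][:,:,::-1])
    for s in trace(c,"rest_mat")[:1]:
        P=cloud(c,s["region"]); B=P[(P[:,2]<15)&(P[:,2]>-5)]
        print(n,"mat",s["p"],cv2.minEnclosingCircle(B[:,:2].astype(np.float32)),B[:,:2].min(0),B[:,:2].max(0))
    for s in trace(c,"tool")[:1]:
        P=cloud(c,s["region"]); W=P[(P[:,2]>55)&(P[:,2]<115)]
        print(n,"tool",s["p"],len(P),np.percentile(P[:,2],[1,5,50,95]).round(1),W.mean(0))
o=monitor.get_obs(); print(o["eef_pos"],o["tool_rot"],o["clock"])
E
python3 m.py
```

```text
top mat 0.79 ((435.6639099121094, 357.8658752441406), 49.927085876464844) [386.00397408 308.45705882] [484.53586953 387.00742169]
top tool 0.6 242 [  7.8  69.4 104.7 198.7] [435.56314064 345.18969541  93.74846929]
scene mat 0.63 ((436.6202087402344, 357.84234619140625), 50.155094146728516) [396.84285237 308.85414675] [486.63070762 407.44520326]
scene tool 0.65 251 [ 65.6  67.2  90.8 106.2] [455.09667272 356.13559365  89.48823774]
[438.00861099 356.65144785 166.96894047] [ 2.24165475e+00  2.20097753e+00 -4.10113310e-04] 21.15
```

Mat centre is at (436, 358) and the tool is over it. I'll check it's upright in the picture, then lower.

Call:
jog_arm([
  [0.001,-0.001,0.015,0],
  [0.001,-0.001,0.035,0],
  [0.001,-0.001,0.048,0],
  [0.001,-0.001,0.053,0],
  [0.001,-0.001,0.0555,0],
  [0.001,-0.001,0.057,0],
  [0.001,-0.001,0.0575,0],
  [0.001,-0.001,0.0575,0],
])

```text
clock: 22.15
eef_pos: [437.0, 358.6, 109.7]
tool_rot: [2.24, 2.202, 0.001]
contact_force: [-0.0, 0.3, -3.3]
grip_width: 0.307
grasp_force: 30.0
```

```bash
python3 -c "
from h import *
c=cam('scene'); cv2.imwrite('pics/low.png',cv2.resize(c['img'][180:400,360:620,::-1],None,fx=3,fy=2.7))
o=monitor.get_obs(); print(o['eef_pos'],o['contact_force'])"
```

```text
[436.97812973 358.57025085 109.63118338] [-0.56995323 -1.16903427 -3.83652996]
```

View pics/low.png

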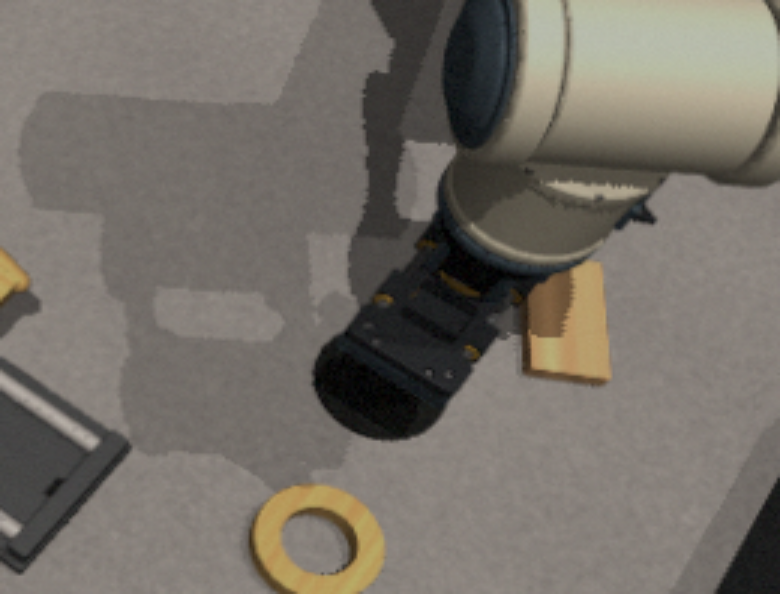

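The gripper is over the mat (crop about (390, 385)) and clear of the coil. The tool's weight is still on the wrist, so I'll lower about 1 mm more.

Call:
jog_arm([
  [0,0,0.0005,0],
  [0,0,0.001,0],
  [0,0,0.001,0],
  [0,0,0.001,0],
])

```text
clock: 22.7
eef_pos: [437.0, 358.6, 108.8]
tool_rot: [2.24, 2.202, 0.001]
contact_force: [-1.7, -0.6, 5.5]
grip_width: 0.306
grasp_force: 30.0
```

Contact: the force went from -3.5 to +5.5 N. I'll release and back off.

Call:
jog_arm([
  [0,0,0,0],
  [0,0,0,0],
  [0,0,0,0],
  [0,0,0,0],
  [0,0,0,0],
  [0,0,0,0],
  [0,0,0,0],
  [0,0,0,0],
  [0,0,0,0],
  [0,0,0,0],
], grip=-1)

```text
clock: 23.95
eef_pos: [436.9, 358.5, 108.4]
tool_rot: [2.241, 2.202, 0.0]
contact_force: [-0.2, 0.0, 0.2]
grip_width: 0.999
grasp_force: 0.0
```

Call:
jog_arm([
  [0,0,-0.01,0],
  [0,0,-0.03,0],
  [0,0,-0.06,0],
  [0,0,-0.1,0],
  [0,0,-0.13,0],
  [-0.04,-0.02,-0.14,0],
  [-0.09,-0.04,-0.14,0],
  [-0.12,-0.06,-0.14,0],
  [-0.12,-0.06,-0.14,0],
  [-0.12,-0.06,-0.14,0],
])

```text
clock: 25.2
eef_pos: [375.5, 240.0, 249.1]
tool_rot: [2.241, 2.202, 0.002]
contact_force: [0.9, -0.4, -0.3]
grip_width: 1.004
grasp_force: 0.0
```

```bash
python3 t.py f1; python3 m.py
```

```text
mid 16.5 w 220.6 back 771.0 slope 0.046 tcp s 370.9 l 247.3 z 248.9 off 230.8 F [0.46 0.25 0.63] grasp 0.0 0.995468144210138 25.25
top tool 0.68 1020 [  0.2  20.1  98.3 103.4] [ 431.16715958 -369.30228719   95.21144032]
scene mat 0.57 ((437.0948486328125, 357.2444152832031), 51.04694366455078) [393.26097822 307.76499631] [487.84301336 407.59985301]
scene tool 0.61 827 [  5.8  13.1  80.9 147. ] [450.60994545 358.11164278  86.89315266]
[374.96207174 239.88432965 248.29727732] [-2.23999212e+00 -2.20261218e+00  3.42395457e-04] 25.55
```

View pics/f1.png

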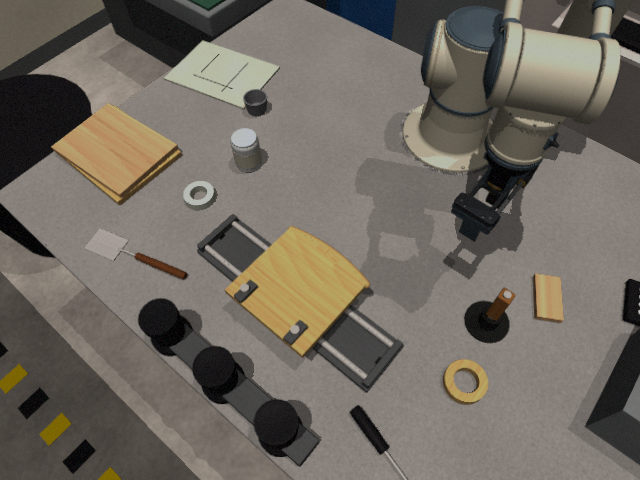

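The roller stands upright in the middle of the mat at about (row 320, col 487). The panel is out with the trolley near the middle, and the can and coils haven't moved. I'm handing in.

```bash
python3 -c "
from h import *
print(workorder.job_done())"
```

```text
the job is handed in; nothing more can be done
None
```

The edge band was rolled down in one pass (left end, about 7 s at the crest, right end, roughly 5 N at each check), the roller is back upright on its mat, and the job is handed in; no verdict was returned.

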